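# Show the circuit label plate in front of the light box

### The job

Lift the circuit label plate (the one with a frosted, corner-notched end) out of the two-slot rack, gripping only its clear part and never the frosted end, and hold it up in front of the sloping white panel of the light box to be read: frosted end about 10 cm straight out from the middle of the panel, plate parallel to the panel, label face up and away from the panel, long edges level. Finish while still holding it there, steady in mid-air and carried by nothing but the fingers. Leave the blank plate, switch box, relay and screwdriver where they are, and do not bump the light box.

Things in the scene. Friction and masses are not known exactly. Their poses are not given: they have to be found in the camera images.
- plate_mid (a point): centre of the label plate: rigid, 120 long, 6 thick, 50 high, 35-60 g, standing on a long edge in one slot of the rack, top edge 56 above the bench. Axes: x along its length towards the frosted end, y out of the label face (level at the start), z to its upper edge. x = -60 to +18 is blue-tinted clear plastic, to be gripped; x = +18 to +60 is the white frosted end.
- label (a point): middle of the label face of the frosted end: 39 along +x and 3 along +y from plate_mid, same height. Same axes as plate_mid; y points out of the label.
- plate: the label plate as a whole; origin 25 below plate_mid, same axes.
- frosted_end: the white frosted end (last 42 of the length), not to be touched; origin and axes of plate. A 12 x 12 notch is cut from its upper outer corner (the plate's only notch). Its +y face alone carries the yellow label with three black bars: facing the label, the notch is at the top left.
- blank: plain blue-tinted plate of the same 120 x 6 x 50 size with no frosted end and no notch, standing in the rack's other slot, 80 from the label plate; origin at the centre of its underside, x along its length. Leave it.
- rack: fixed black and grey rack, 100 (x) x 112 (y) x 22 high, at varying headings; origin at the centre of its underside on the bench. Two slots along its x at y = +40 and -40, each 7.5 wide and 16 deep (floor 6 above the bench), open at ends and top; the plates stick out 34 above it.
- panel_mid (a point): middle of the white sloping panel face of the light box, 52 above the bench; the panel is 160 (y, level) x 90 (x, up the slope), 45 degrees from level, z pointing straight out of its face, up and roughly towards the robot's right-hand side (-y of the world). Upper edge about 84 above the bench.
- lightbox: the fixed light box: grey case with the black-rimmed white panel, about 160 wide, 90 deep and 84 high; origin at the centre of its underside, straight below panel_mid; the panel faces its -x.
- switch_box: loose white light-switch box, 85 x 85 x 38 high, origin at the centre of its underside; leave it.
- relay: loose blue relay, 45 x 45 x 42 high, origin at the centre of its underside; leave it.
- screwdriver: loose screwdriver lying along its x; leave it.
- table: the bench, top at z = 0.
Things that resemble listed ones, but are neither listed nor needed, are in the scene too. Of the things shaped like the rack, the black one is meant. What is shaped like the plate but purple is not meant.

How it is judged:
On the way:
1. the label plate is lifted clear of the rack in the fingers (height (world z) of label above 0.09 m and contact force between the fingers and plate above 0.5 N and contact force between plate and rack below 0.1 N), for 0.2 s.
At the end, for the whole second after the job is handed in: Plate still, held by the fingers alone (not touching rack, bench, light box or blank); label middle 6 to 15 cm out from the panel face and within 35 mm of the panel middle's axis each way; label face up, parallel to the panel within 24 degrees; long edges level within 20 degrees (contact force between the fingers and plate above 0.5 N and contact force between plate and rack below 0.1 N and contact force between plate and table below 0.1 N and contact force between plate and lightbox below 0.1 N and contact force between plate and blank below 0.1 N and height (world z) of label above 0.08 m and z of label in the frame of panel_mid between 0.06 and 0.15 m and x of label in the frame of panel_mid between -0.035 and 0.035 m and y of label in the frame of panel_mid between -0.035 and 0.035 m and angle between the y axis of label and the z axis of panel_mid, either way round below 0.42 rad and angle between label's own y axis and vertical below 1.3 rad and angle between label's own x axis and vertical between 1.22 and 1.92 rad and linear speed of plate below 0.03 m/s and angular speed of plate below 0.2 rad/s); the arm keeps its last pose, push and grip.
It fails at once if the fingers touch the frosted end (contact force between the fingers and frosted_end above 0.5 N).
It fails at once if the blank plate is disturbed (distance of blank from where it was at the start of the episode above 0.02 m).
It fails at once if the switch box, relay or screwdriver is disturbed (distance of any of switch_box, relay, screwdriver from where it was at the start of the episode above 0.03 m).
It fails at once if the light box is bumped (contact force between any of the arm, the fingers, plate and lightbox above 3 N).
It also fails if it takes over 38 s, if anything falls off the work surface, if the arm or the gripper's body presses on something with over 40 N, if the wrist force passes 120 N, or if a joint passes its speed limit or range.

### The arm

A 7-joint arm with a two-finger parallel gripper is mounted at the origin on the work surface. World frame = base frame: x ahead of the robot, y to its left, z up, the work surface at z = 0. Lengths are in m, angles in rad, forces in N, time in s.
With the tool pointing down it reaches from about 0.425 to 0.95 m from the base axis. Payload 4.7 kg.
Tool frame: the origin (TCP) lies at the very end of the fingers, on their centre line; the grasp point (between the pads) lies pinch_z behind it (pinch_z is the distance from the TCP to the grasp point, in m); z points along the fingers, y is the line along which they close (so a half turn about z gives the same grasp; the last joint's range is limited). The gripper opens to 87 mm and grips with 3 to 60 N. Pads are 19 mm wide; open, the fingers measure 117 mm over their backs; the gripper's body (75 mm by 190 mm) begins 51 mm behind the grasp point.
Start: joints at [-1.223, 0.469, -0.049, 1.532, 0.024, 1.141, -0.082], TCP at [0.248, 0.628, 0.223] pointing down, gripper open.
Joint ranges: [-2.59, 2.59], [-0.33, 1.99], [-1.39, 1.29], [0.1, 2.45], [-1.04, 4.18], [0.21, 1.99], [-2.66, 2.66]. Speed limits (rad/s): [2.57, 2.57, 3.14, 3.14, 3.14, 3.14, 3.14].

### API

Orientations are given as [roll, pitch, yaw] about the fixed x, y, z axes, in that order (R = Rz(yaw) Ry(pitch) Rx(roll)).
In Python, from rig import read_state, camera, hand_in, recognise, masks_of, pinpoint, pinch_z gives the robot as it stands.
- The arm moves only by the tool move_arm, never from a script. Its argument "deltas" is a list of rows, each a list of 2 entries, a list of its own where there are three numbers: the shift along the tool's x, y, z in cm, then the turn about the tool's z in rad. A call has 1 to 12 rows; each row shifts and turns the commanded pose from where the row before left it, along the tool's axes as they then stand; what a row does not reach is not made up. A row lasts 1/12 s, in which the tool goes at most 41.7 mm and 7.16 degrees, less where a joint would pass 70% of its speed; a pose out of reach is approached as far as the arm can. A call is refused whole if a number of a shift passes 4.17 or a number of a turn 0.125, either way. A call with a gripper value outside its range is refused whole. "hand" is the opening, from 0 (shut) to 1 (fully open), set as the call begins (left out, the last holds). The fingers move at their own pace and stop on an object; "newtons" is the grip in N (left out, the last holds). Time passes only in rows, so rows that do not move let the fingers close. It gives the time, the measured TCP pose, the force, the opening and the grip force at its end, in the units of the state.
- read_state(): the state, without advancing time (a new reading comes with each control period).
- camera(name): name is "scene" or "side" or "wrist"; returns a dict with "pixels" (420x560x3 uint8, blue, green, red), "fx", "fy", "cx", "cy" (pixels), "camera_from_world" (4x4, takes a point from world to camera coordinates). Camera axes: x right, y down, z forward; pixel columns grow to the right and rows downward; lengths in m; the calibration is good to about 2 mm. A picture is of the moment at which its call begins. There is no depth.
- hand_in(): hands the job in; it is judged then, once.
Trained networks look in a picture, given as the dict that the camera call returned (one of the last four; its "shot" number tells which), for a name from the list of things; names that differ only in an ending like _2 or _b are one class to them, and where a whole thing is asked for, a point or a joint stands for the part that bears it (a point fixed in the world has none). Each returns a list of dicts, best first, with "conf" (0 to 1); they miss things now and then, are a little off and sometimes report something else, mostly with a low value. They report only what shows in the picture. A call takes as long as a camera call. They do not tell look-alikes from the thing itself.
- recognise(picture, target): "location" ([row, column] in pixels, amid what is visible of it).
- masks_of(picture, target): "region" (420x560 bool, what is visible of it) and "location" ([row, column] in pixels, amid what is visible of it).
- pinpoint(picture, target): "location" ([row, column] in pixels: a listed point, or the origin of a listed thing).
The state is a dict: "time_s": time; "joint_positions": joint angles; "qd": joint speeds; "effort": joint torques, N m; "position": TCP position; "ee_rot": TCP orientation; "ft_force": force on the tool from outside, world axes, zero at the start; "wrist_torque": the same for the moment, N m; "grip_width": opening from 0.0 (shut) to 1.0 (fully open); "grasp_force": force on a finger pad.
Only numpy, scipy, OpenCV 4.12 (cv2) and the standard library are available. Lean on these libraries where they do the work, as an engineer would, in place of code of your own. Each camera call takes 0.05 s, during which the arm holds its last target. There are 200 camera calls.

## Working session

There is one attempt and no reset: what is moved stays moved. The work goes in short steps, Python scripts to look and compute and a tool call to move; the robot and the scene stay as the last step left them, time stands still between calls to the robot, and variables do not carry over. Pictures are saved under pics/ and viewed, at most 10 in all, crops included, and the job is handed in when it is done.

Besides the shell and the picture viewer there is one more tool, called after "Call:" as name(argument=value, ...) on one line, values as JSON. move_arm: Moves the arm, as the interface text tells. Its arguments: {"type":"object","properties":{"deltas":{"type":"array"},"hand":{"type":"number"},"newtons":{"type":"number"}},"required":["deltas"]}

```bash
ls; mkdir -p pics
cat > h.py <<'E'
import numpy as np, cv2
from rig import *
from scipy.spatial.transform import Rotation as R
def ray(c,rc):
    T=c["camera_from_world"];d=np.array([(rc[1]-c["cx"])/c["fx"],(rc[0]-c["cy"])/c["fy"],1])
    return -T[:3,:3].T@T[:3,3], T[:3,:3].T@d
def atz(c,rc,z):
    o,d=ray(c,rc); return o+d*(z-o[2])/d[2]
def proj(c,p):
    q=c["camera_from_world"]@np.append(p,1); return [c["cy"]+c["fy"]*q[1]/q[2], c["cx"]+c["fx"]*q[0]/q[2]]
def tri(obs):
    A=0;b=0
    for c,rc in obs:
        o,d=ray(c,rc);d=d/np.linalg.norm(d);P=np.eye(3)-np.outer(d,d);A=A+P;b=b+P@o
    return np.linalg.solve(A,b)
E
python3 - <<'E'
from h import *
print(pinch_z, read_state())
np.set_printoptions(precision=3,suppress=True)
cs={n:camera(n) for n in("scene","side","wrist")}
for n,c in cs.items():
    cv2.imwrite(f"pics/{n}.png",c["pixels"])
    print(n,ray(c,[210,280]))
    for t in("plate_mid","label","blank","rack","panel_mid","lightbox","switch_box","relay","screwdriver"):
        print(n,t,[(np.round(r["location"],1).tolist(),round(r["conf"],2)) for r in pinpoint(c,t)])
E
```

```text
pics
0.0187 {'time_s': 0.0, 'joint_positions': array([-1.22290596,  0.46946637, -0.0485862 ,  1.5337121 ,  0.02412035,
        1.14100177, -0.08232513]), 'qd': array([ 2.86971439e-04,  6.64441190e-05, -1.10063573e-03,  5.14714841e-05,
        2.52178182e-03, -1.39168004e-03,  8.41765723e-04]), 'effort': array([ 2.21687014e-04, -5.07975376e+01, -8.03593104e-02, -2.36154574e+01,
       -6.12875051e-02,  3.78337596e-02,  1.70231010e-04]), 'position': array([0.24813443, 0.62707905, 0.22147492]), 'ee_rot': array([-3.13959377e+00,  9.67922262e-05,  2.76480999e+00]), 'ft_force': array([-0.28235434, -0.85845756,  0.17361191]), 'wrist_torque': array([ 0.00834429, -0.01784189, -0.05475259]), 'grasp_force': 0.0, 'grip_width': 0.9978677173549447}
scene (array([ 1.128, -0.717,  0.91 ]), array([-0.422,  0.579, -0.698]))
scene plate_mid [([154.8, 323.7], 0.74), ([144.6, 378.7], 0.51)]
scene label [([148.3, 319.5], 0.53), ([155.5, 374.1], 0.48)]
scene blank [([164.2, 292.5], 0.46), ([155.1, 322.4], 0.15)]
scene rack [([126.3, 325.8], 0.88), ([195.9, 255.1], 0.68), ([165.5, 308.9], 0.6)]
scene panel_
[... 348 characters left out ...]
, ([153.9, 268.8], 0.57)]
side label [([148.6, 256.0], 0.57), ([137.3, 303.6], 0.46)]
side blank [([170.4, 246.5], 0.88), ([158.9, 270.1], 0.62)]
side rack [([171.8, 256.1], 0.91), ([213.1, 242.0], 0.86), ([128.5, 241.0], 0.86)]
side panel_mid [([264.9, 239.3], 0.78)]
side lightbox [([277.6, 243.2], 0.81), ([184.2, 342.4], 0.74), ([158.6, 266.7], 0.64)]
side switch_box [([184.1, 340.1], 0.77)]
side relay [([232.2, 339.0], 0.74)]
side screwdriver [([364.0, 220.3], 0.74)]
wrist (array([0.184, 0.654, 0.385]), array([ 0.234, -0.085, -0.969]))
wrist plate_mid []
wrist label []
wrist blank []
wrist rack []
wrist panel_mid []
wrist lightbox []
wrist switch_box []
wrist relay []
wrist screwdriver []
```

Run:
```python
import cv2
a=cv2.imread("pics/scene.png")[60:340,90:460];b=cv2.imread("pics/side.png")[60:340,170:400]
cv2.imwrite("pics/both.png",cv2.resize(cv2.hconcat([a,b]),None,fx=1.33,fy=1.33,interpolation=cv2.INTER_CUBIC))
cv2.imwrite("pics/side_crop.png",cv2.resize(cv2.imread("pics/side.png")[90:240,200:380],None,fx=4,fy=4,interpolation=cv2.INTER_CUBIC))
```

```text
(no output)
```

View pics/both.png

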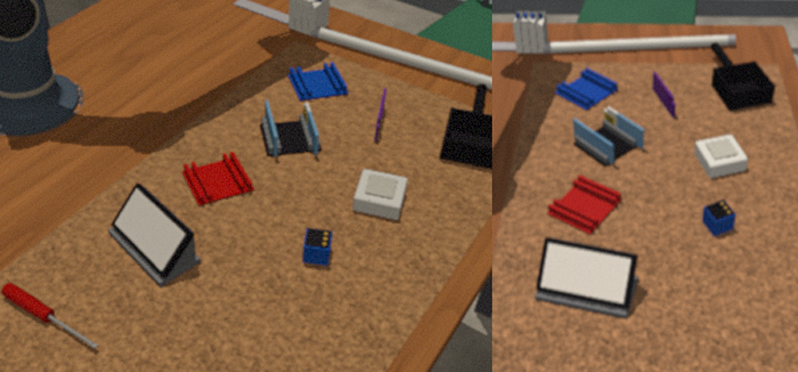

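View pics/side_crop.png

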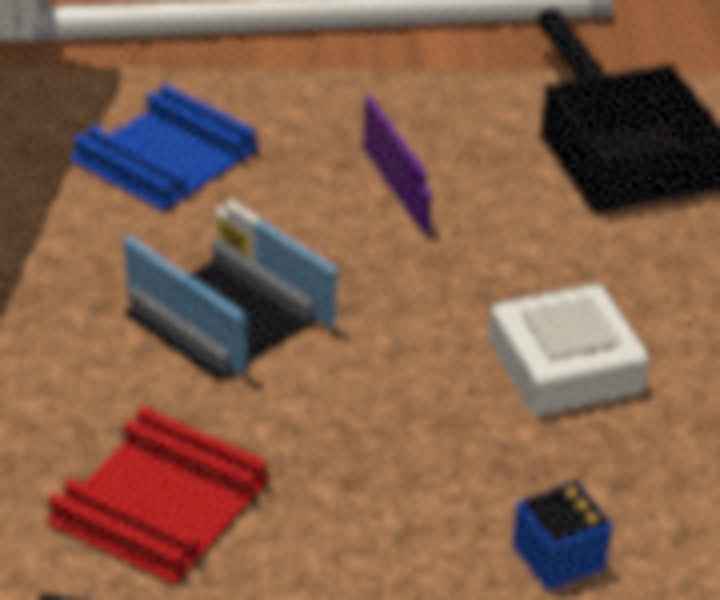

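The side view shows these candidates for the plate:
- **Blank plate:** near (row 166, col 246), in the black rack.
- **Label plate:** near (155, 268), in the black rack. Its white end and yellow label are at (148, 259), so this is the one I want.
- **Purple look-alike:** near (131, 300).

The blue and red racks are also look-alikes. The label plate's frosted end points to −x,+y, and its label faces the blank.

```bash
cat > m.py <<'E'
from h import *
np.set_printoptions(precision=3,suppress=True)
s=camera("scene");d=camera("side")
def T(t,a,b):
    f=lambda c,g:min((np.array(r["location"]) for r in pinpoint(c,t)),key=lambda p:np.hypot(*(p-g)))
    p=tri([(s,f(s,a)),(d,f(d,b))]); print(t,p,"res",np.subtract(proj(s,p),f(s,a)),np.subtract(proj(d,p),f(d,b)))
for t,a,b in(("rack",(165,309),(172,256)),("plate_mid",(155,324),(154,269)),("label",(148,320),(148,256)),("blank",(164,292),(170,246)),
  ("panel_mid",(227,203),(265,239)),("lightbox",(247,205),(278,243)),("switch_box",(210,375),(184,340)),("relay",(251,328),(232,339)),("screwdriver",(302,132),(364,220))): T(t,a,b)
# masks of plates -> top edge lines in side image
for c in(s,d):
  for t in("plate","blank","lightbox"):
    for r in masks_of(c,t)[:3]:
        m=r["region"];ys,xs=np.nonzero(m);h=cv2.convexHull(np.stack([xs,ys],1).astype(np.int32));
        print(t,round(r["conf"],2),m.sum(),cv2.approxPolyDP(h,2,True)[:,0].tolist())
E
python3 m.py
```

```text
rack [0.532 0.211 0.009] res [ 0.813 -0.207] [-0.789 -0.122]
plate_mid [0.559 0.267 0.014] res [-1.414  0.318] [1.341 0.232]
label [0.525 0.294 0.018] res [-3.395  0.664] [3.218 0.63 ]
blank [0.498 0.202 0.011] res [-0.041  0.01 ] [0.04  0.007]
panel_mid [ 0.5   -0.144  0.035] res [ 2.741 -0.994] [-2.942 -0.4  ]
lightbox [ 0.51  -0.163  0.006] res [-3.087  0.995] [3.23  0.604]
switch_box [0.771 0.171 0.   ] res [ 1.51  -0.436] [-1.378 -0.196]
relay [ 0.743  0.004 -0.01 ] res [-0.345  0.103] [0.323 0.057]Traceback (most recent call last):
  File "m.py", line 8, in <module>
    ("panel_mid",(227,203),(265,239)),("lightbox",(247,205),(278,243)),("switch_box",(210,375),(184,340)),("relay",(251,328),(232,339)),("screwdriver",(302,132),(364,220))): T(t,a,b)
                                                                                                                                                                              ~^^^^^^^
  File "m.py", line 6, in T
    p=tri([(s,f(s,a)),(d,f(d,b))]); print(t,p,"res",np.subtract(proj(s,p),f(s,a)),np.subtract(proj(d,p),f(d,b)))
                         ~^^^^^
  File "m.py", line 5, in <lambda>
    f=lambda c,g:min((np.array(r["location"]) for r in pinpoint(c,t)),key=lambda p:np.hypot(*(p-g)))
                 ~~~^^^^^^^^^^^^^^^^^^^^^^^^^^^^^^^^^^^^^^^^^^^^^^^^^^^^^^^^^^^^^^^^^^^^^^^^^^^^^^^^
ValueError: min() iterable argument is empty
```

Call:
move_arm(deltas=[[[-3.4,-2.1,0],0],[[-3.4,-2.1,0],0],[[-3.4,-2.1,0],0],[[-3.4,-2.1,0],0],[[-3.4,-2.1,0],0],[[-3.4,-2.1,0],0],[[-3.4,-2.1,0],0],[[-3.4,-2.1,0],0],[[-3.4,-2.1,0],0],[[-3.4,-2.1,0],0],[[-3.4,-2.1,0],0],[[-3.4,-2.1,0],0]], hand=1)

```text
time_s: 4.3
position: [0.5359, 0.2416, 0.2229]
ee_rot: [3.141, 0.0, 2.765]
ft_force: [0.3, 0.9, 0.3]
grip_width: 1.002
grasp_force: 0.0
```

Call:
move_arm(deltas=[[[0,0,0],0.1],[[0,0,0],0.1],[[0,0,0],0.1],[[0,0,0],0]])

```text
time_s: 4.63
position: [0.5352, 0.243, 0.2226]
ee_rot: [3.141, 0.0, 2.463]
ft_force: [-0.2, -0.1, 1.0]
grip_width: 1.0
grasp_force: 0.0
```

Run:
```python
from h import *
np.set_printoptions(precision=3,suppress=True)
w=camera("wrist");cv2.imwrite("pics/w1.png",w["pixels"])
st=read_state();print(st["joint_positions"],st["position"],st["ee_rot"])
import pickle;pickle.dump(w,open("w1.pkl","wb"))
for t,z in(("plate_mid",.031),("label",.031),("blank",.006),("rack",0)):
    print(t,[(np.round(r["location"]),round(r["conf"],2),atz(w,r["location"],z)[:2]) for r in pinpoint(w,t)])
```

```text
[-0.629  0.325  0.167  1.757 -0.061  1.065  0.455] [0.535 0.243 0.223] [3.141 0.    2.467]
plate_mid [(array([203., 304.]), 0.68, array([0.564, 0.256])), (array([194., 457.]), 0.67, array([0.651, 0.38 ]))]
label [(array([225., 440.]), 0.87, array([0.668, 0.349])), (array([158., 303.]), 0.83, array([0.528, 0.283]))]
blank [(array([181., 224.]), 0.65, array([0.498, 0.203]))]
rack [(array([266., 113.]), 0.57, array([0.492, 0.039])), (array([185., 264.]), 0.55, array([0.528, 0.232]))]
```

View pics/w1.png

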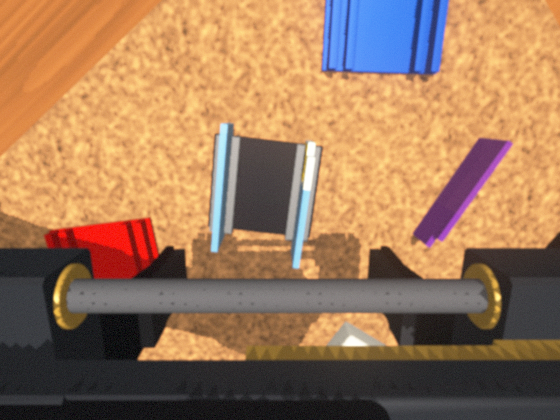

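The wrist view shows the label plate's top edge running from the clear end at about (row 266, col 297) to the frosted boundary at about (190, 307). The frosted end, with a yellow hint of the label, reaches (143, 311). The blank is at col 215–228, and purple is on the right.

Run:
```python
from h import *
import pickle
np.set_printoptions(precision=3,suppress=True)
w=pickle.load(open("w1.pkl","rb"))
im=w["pixels"];cv2.imwrite("pics/w1c.png",cv2.resize(im[130:280,200:330],None,fx=4,fy=4,interpolation=cv2.INTER_NEAREST))
hsv=cv2.cvtColor(im,cv2.COLOR_BGR2HSV)
m=cv2.inRange(hsv,(90,60,100),(115,255,255));m[:, :270]=0;m[:,330:]=0;m[:130]=0;m[275:]=0
for r in range(170,272,6):
    x=np.nonzero(m[r])[0]; print(r,(x.min(),x.max()) if len(x) else None,end=' ')
a=atz(w,[266,297],.056);b=atz(w,[190,307],.056);print(a,b,np.linalg.norm(a-b),np.degrees(np.arctan2(*(b-a)[1::-1])))
```

```text
170 None 176 None 182 None 188 None 194 (np.int64(300), np.int64(308)) 200 (np.int64(299), np.int64(307)) 206 (np.int64(299), np.int64(306)) 212 (np.int64(298), np.int64(306)) 218 (np.int64(297), np.int64(305)) 224 (np.int64(296), np.int64(304)) 230 (np.int64(295), np.int64(303)) 236 (np.int64(295), np.int64(302)) 242 (np.int64(293), np.int64(302)) 248 (np.int64(293), np.int64(300)) 254 (np.int64(293), np.int64(300)) 260 (np.int64(293), np.int64(298)) 266 (np.int64(293), np.int64(297)) [0.603 0.214 0.056] [0.55  0.268 0.056] 0.07580020199607612 134.9278573888223
```

View pics/w1c.png

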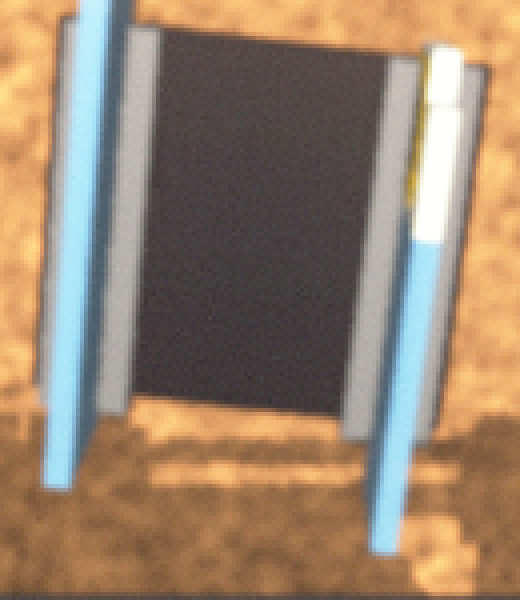

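Call:
move_arm(deltas=[[[0,0,0],0.107],[[-1.0,1.4,0],0],[[-1.0,1.4,0],0],[[0,0,3.5],0],[[0,0,3.5],0],[[0,0,3.5],0],[[0,0,3.5],0],[[0,0,3.5],0],[[0,0,1.0],0],[[0,0,0],0]])

```text
time_s: 5.72
position: [0.5667, 0.2481, 0.0346]
ee_rot: [-3.135, -0.002, 2.359]
ft_force: [-0.8, 0.6, 0.4]
grip_width: 1.001
grasp_force: 0.0
```

Run:
```python
from h import *
np.set_printoptions(precision=3,suppress=True)
st=read_state();print(st["joint_positions"],st["position"],st["ee_rot"],st["ft_force"],st["time_s"])
w=camera("wrist");cv2.imwrite("pics/w2.png",w["pixels"])
```

```text
[-0.592  0.594  0.153  1.83  -0.128  0.733  0.419] [0.567 0.248 0.035] [-3.135 -0.002  2.359] [-0.783  0.618  0.375] 5.7167
```

View pics/w2.png

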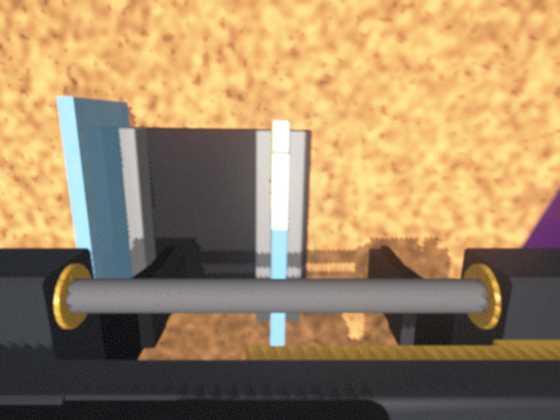

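The wrist view shows the plate centred at col 280 between the finger tips (about cols 166–388) and aligned with them. The frosted boundary at row 231 is well ahead of the pads. Next I close the gripper.

Call:
move_arm(deltas=[[[0,0,0.5],0],[[0,0,0],0],[[0,0,0],0],[[0,0,0],0],[[0,0,0],0],[[0,0,0],0],[[0,0,0],0],[[0,0,0],0],[[0,0,0],0]], hand=0, newtons=10)

```text
time_s: 6.52
position: [0.5689, 0.249, 0.0326]
ee_rot: [3.142, -0.0, 2.358]
ft_force: [-0.8, 0.5, 0.9]
grip_width: 0.404
grasp_force: 0.0
```

Call:
move_arm(deltas=[[[0,0,0.2],0],[[0,0,0],0],[[0,0,0],0],[[0,0,0],0],[[0,0,0],0],[[0,0,0],0],[[0,0,0],0],[[0,0,0],0]])

```text
time_s: 7.18
position: [0.568, 0.2481, 0.0302]
ee_rot: [-3.139, -0.001, 2.357]
ft_force: [-2.9, -2.7, 1.4]
grip_width: 0.066
grasp_force: 10.0
```

Call:
move_arm(deltas=[[[0,0,0],0],[[0,0,0],0],[[0,0,-1.5],0],[[0,0,-2],0],[[0,0,-3],0],[[0,0,-3],0],[[0,0,-3],0],[[0,0,-3],0],[[0,0,-3],0],[[0,0,0],0]], newtons=30)

```text
time_s: 8.02
position: [0.5737, 0.2518, 0.2233]
ee_rot: [3.125, 0.004, 2.359]
ft_force: [1.5, 0.1, 0.6]
grip_width: 0.068
grasp_force: 30.0
```

Run:
```python
from h import *
np.set_printoptions(precision=4,suppress=True)
st=read_state();print(repr(st["joint_positions"]),st["position"],st["ee_rot"],st["ft_force"],st["time_s"])
# fit candidate planar kinematics with known data (q, r, z)
D=[([-1.22290596,0.46946637,-0.0485862,1.5337121,0.02412035,1.14100177,-0.08232513],[0.24813443,0.62707905,0.22147492]),
([-0.629,0.325,0.167,1.757,-0.061,1.065,0.455],[.535,.243,.223]),([-0.592,0.594,0.153,1.83,-0.128,0.733,0.419],[.567,.248,.035]),
(st["joint_positions"].tolist(),st["position"].tolist())]
rp=[[-3.1396,0,2.7648],[3.141,0,2.467],[-3.135,-.002,2.359],st["ee_rot"].tolist()]
import itertools
from scipy.optimize import least_squares
def fk(q,p,s):
    rz=lambda a:R.from_euler('z',a);ry=lambda a:R.from_euler('y',a)
    z0,L1,a1,L2,a2,L3,a3,c=p
    M=rz(s[0]*q[0])*ry(q[1]);x=np.array([0,0,z0])
    M=M*rz(s[1]*q[2]);x=x+M.apply([a1,0,L1]);M=M*ry(q[3])*rz(s[2]*q[4]);x=x+M.apply([a2,0,L2])
    M=M*ry(q[5])*rz(s[3]*q[6]);x=x+M.apply([a3,0,L3]);return x,M*rz(c)
for s in itertools.product((-1,1),repeat=4):
    def f(p):
        o=[]
        for (q,x),e in zip(D,rp):
            y,M=fk(q,p,s);o+=list(10*(y-x))+list((R.from_euler('xyz',e).inv()*M).as_rotvec())
        return np.append(o,.02*(p[[2,4,6]]))
    b=min((least_squares(f,[.3,.4,0,.4,0,.3,0,c]) for c in(0,1.57,3.14,-1.57)),key=lambda r:r.cost)
    if b.cost<.05:print(s,b.cost,b.x)
```

```text
array([-0.625 ,  0.3803,  0.1932,  1.6779, -0.0826,  1.0745,  0.3807]) [0.5737 0.2518 0.2233] [3.1254 0.0044 2.3586] [1.4506 0.0637 0.5895] 8.0167
```

```bash
cat > fit.py <<'E'
from h import *
import itertools,json,sys
from scipy.optimize import least_squares
D=[([-1.22290596,0.46946637,-0.0485862,1.5337121,0.02412035,1.14100177,-0.08232513],[0.24813443,0.62707905,0.22147492],[-3.1396,0,2.7648]),
([-0.629,0.325,0.167,1.757,-0.061,1.065,0.455],[.535,.243,.223],[3.141,0,2.467]),([-0.592,0.594,0.153,1.83,-0.128,0.733,0.419],[.567,.248,.035],[-3.135,-.002,2.359]),
([-0.625 ,  0.3803,  0.1932,  1.6779, -0.0826,  1.0745,  0.3807],[0.5737,0.2518,0.2233],[3.1254,0.0044,2.3586])]
rz=lambda a:R.from_euler('z',a);ry=lambda a:R.from_euler('y',a)
def fk(q,p,s):
    z0,L1,a1,b1,L2,a2,b2,L3,a3,b3,c=p
    M=rz(s[0]*q[0])*ry(q[1]);x=np.array([0,0,z0])
    M=M*rz(s[1]*q[2]);x=x+M.apply([a1,b1,L1]);M=M*ry(q[3])*rz(s[2]*q[4]);x=x+M.apply([a2,b2,L2])
    M=M*ry(q[5]);M=M*rz(s[3]*q[6]);x=x+M.apply([0,0,L3])+ (M*rz(-s[3]*q[6])).apply([a3,b3,0]);return x,M*rz(c)
def fit(s,D=D):
    def f(p):
        o=[]
        for q,x,e in D:
            y,M=fk(q,p,s);o+=list(10*(y-x))+list((R.from_euler('xyz',e).inv()*M).as_rotvec())
        return np.r_[o,.02*p[[2,3,5,6,8,9]],.01*(p[[0,1,4,7]]-[.35,.4,.4,.3])]
    return min((least_squares(f,[.3,.4,0,0,.4,0,0,.3,0,0,c]) for c in(0,1.57,3.14,-1.57)),key=lambda r:r.cost)
if __name__=="__main__":
    np.set_printoptions(precision=4,suppress=True)
    for s in itertools.product((-1,1),repeat=4):
        b=fit(s);print(s,b.cost,b.x)
E
python3 fit.py
```

```text
(-1, -1, -1, -1) 0.0002566153963096651 [ 0.4393  0.5394  0.0174 -0.0036  0.4454 -0.0182 -0.0188  0.5215 -0.0026
 -0.0188  1.5707]
(-1, -1, -1, 1) 0.3817442177005328 [ 0.4393  0.5394  0.0174 -0.0036  0.4454 -0.0182 -0.0188  0.5215 -0.0026
 -0.0188  0.9845]
(-1, -1, 1, -1) 0.045073937202791514 [-0.0501  0.5135 -0.0078 -0.0001  0.4835 -0.0163 -0.0208  0.0013 -0.0036
 -0.0208  1.6478]
(-1, -1, 1, 1) 0.3303578004821691 [-0.0501  0.5135 -0.0078 -0.0001  0.4835 -0.0163 -0.0208  0.0013 -0.0036
 -0.0208  1.0619]
(-1, 1, -1, -1) 0.24936636101287418 [-1.211   0.7751  0.002  -0.2197  0.5615  0.1707  0.0833 -1.1308  0.1128
  0.0834  1.7812]
(-1, 1, -1, 1) 0.3362344856086385 [-1.211   0.7751  0.002  -0.2197  0.5615  0.1707  0.0833 -1.1308  0.1128
  0.0834  1.1953]
(-1, 1, 1, -1) 1.0008919006664438 [ 0.6316  1.2358  0.0512 -0.2377  0.4467  0.3186  0.0673  1.0326  0.1713
  0.0673 -4.4248]
(-1, 1, 1, 1) 0.9917393057884983 [ 0.6316  1.2358  0.0512 -0.2377  0.4467  0.3186  0.0673  1.0326  0.1713
  0.0673  1.2722]
(1, -1, -1, -1) 4.27807085354729 [17.5334 -1.3614  1.6144  0.5728 -1.3844 -1.9304  0.0172 
[... 197 characters left out ...]
08 -3.0879  0.5906  3.2658 -0.1149 -2.2709 -1.3838  0.4721  0.3887
 -1.3837  0.1128]
(1, -1, 1, 1) 1.6846425224618342 [ 1.6308 -3.0879  0.5906  3.2658 -0.1149 -2.2709 -1.3837  0.4721  0.3887
 -1.3838 -0.4731]
(1, 1, -1, -1) 4.136531720266539 [ 3.1631 -4.2488  0.6869 -2.156  -0.3063 -3.0697  1.2918  1.7224  0.1303
  1.2918  0.2465]
(1, 1, -1, 1) 3.311988821499264 [ 3.1631 -4.2488  0.6869 -2.156  -0.3063 -3.0697  1.2918  1.7224  0.1303
  1.2918 -0.3394]
(1, 1, 1, -1) 4.755401925434109 [24.0814 -2.3759  2.0135 -0.6259 -1.9784 -2.7954  0.4793 24.2667  0.4944
  0.4793  0.324 ]
(1, 1, 1, 1) 3.834331445161503 [24.0814 -2.3759  2.0135 -0.6259 -1.9784 -2.7954  0.4791 24.2667  0.4944
  0.4795 -0.2622]
```

Call:
move_arm(deltas=[[[0,0,0],-0.114],[[0,0,0],-0.114],[[0,0,0],-0.114],[[0,0,0],-0.114],[[0,0,0],-0.114],[[3.9,1.0,0],0],[[3.9,1.0,0],0],[[3.9,1.0,0],0],[[3.9,1.0,0],0],[[3.9,1.0,0],0],[[3.9,1.0,0],0],[[3.9,1.0,0],0]])

```text
time_s: 9.02
position: [0.3156, 0.3774, 0.216]
ee_rot: [3.137, 0.001, 2.928]
ft_force: [-0.1, 1.2, 0.1]
grip_width: 0.067
grasp_force: 30.0
```

Call:
move_arm(deltas=[[[3.9,1.0,0],0],[[3.9,1.0,0],0],[[3.9,1.0,0],0],[[3.9,1.0,0],0],[[3.9,1.0,0],0],[[3.9,1.0,0],0],[[0,-4,0],0],[[0,-4,0],0],[[0,-4,0],0],[[0,-4,0],0],[[0,-4,0],0]])

```text
time_s: 9.93
position: [0.0579, 0.2878, 0.2155]
ee_rot: [3.139, -0.001, 2.929]
ft_force: [0.6, 0.2, 1.4]
grip_width: 0.064
grasp_force: 30.0
```

Run:
```python
from h import *
np.set_printoptions(precision=4,suppress=True)
st=read_state();print(repr(st["joint_positions"]),st["position"],st["ee_rot"],st["ft_force"],st["time_s"])
```

```text
array([-1.2099, -0.1755, -0.2616,  2.3161, -0.0545,  0.9928, -0.0797]) [0.0579 0.2878 0.2155] [ 3.1387 -0.0008  2.9291] [0.5694 0.2102 1.4297] 9.9333
```

Call:
move_arm(deltas=[[[0,-4,0],0],[[0,-4,0],0],[[0,-4,0],0],[[0,-4,0],0],[[0,-4,0],0],[[0,-4,0],0]])

```text
time_s: 10.43
position: [0.0296, 0.1816, 0.1987]
ee_rot: [-3.037, 0.006, 2.922]
ft_force: [-0.2, 0.1, -1.5]
grip_width: 0.067
grasp_force: 30.0
```

Run:
```python
from h import *
np.set_printoptions(precision=4,suppress=True)
st=read_state();print(repr(st["joint_positions"]),st["position"],st["ee_rot"],st["ft_force"],st["time_s"])
```

```text
array([-0.934 , -0.3334, -0.485 ,  2.446 , -0.1697,  1.1047,  0.0474]) [0.0296 0.1816 0.1987] [-3.037   0.0056  2.9215] [-0.1907  0.0828 -1.4707] 10.4333
```

```bash
cat > k.py <<'E'
from fit import *
np.set_printoptions(precision=3,suppress=True)
S=(-1,-1,-1,-1)
D2=D+[([-1.2099,-0.1755,-0.2616,2.3161,-0.0545,0.9928,-0.0797],[0.0579,0.2878,0.2155],[3.1387,-.0008,2.9291]),
([-0.934,-0.3334,-0.485,2.446,-0.1697,1.1047,0.0474],[0.0296,0.1816,0.1987],[-3.037,0.0056,2.9215])]
lo=np.array([-2.59,-.33,-1.39,.1,-1.04,.21,-2.66]);hi=np.array([2.59,1.99,1.29,2.45,4.18,1.99,2.66])
b=fit(S,D2);P=b.x
def ik(x,M,q0,w=1.,reg=1e-3,wr=1.):
    def f(q):
        y,N=fk(q,P,S);return np.r_[w*(y-x),wr*(M.inv()*N).as_rotvec(),reg*(q-q0)]
    r=least_squares(f,np.clip(q0,lo+1e-4,hi-1e-4),bounds=(lo,hi));y,N=fk(r.x,P,S)
    return r.x,np.linalg.norm(y-x),np.linalg.norm((M.inv()*N).as_rotvec()),y,N
def goal(pm,h,tau,out):  # panel mid, heading of normal, tilt of tool, distance along panel normal
    H=np.array([np.cos(h),np.sin(h),0]);n=H*np.cos(np.pi/4)+[0,0,np.sin(np.pi/4)]
    a=H*np.sin(tau)-[0,0,np.cos(tau)];ty=-(H*np.cos(tau)+[0,0,np.sin(tau)]);tx=np.cross(ty,a)
    M=R.from_matrix(np.stack([tx,ty,a],1));return pm+out*n-M.apply([.049,-.003,-.001]),M
E
python3 - <<'E'
from k import *
print(b.cost,P)
for q,x,e in D2: 
    y,M=fk(q,P,S);print((y-x)*1e3,np.degrees((R.from_euler('xyz',e).inv()*M).as_rotvec()))
d=camera("side");s=camera("scene");cv2.imwrite("pics/side2.png",d["pixels"])
for n,c in(("side",d),("scene",s)):
    for t,z in(("panel_mid",.052),("lightbox",0)):
        r=pinpoint(c,t);print(n,t,[(q["location"],q["conf"],atz(c,q["location"],z)) for q in r[:1]])
c=d["pixels"][225:300,170:310];cv2.imwrite("pics/lb.png",cv2.resize(c,None,fx=5,fy=5,interpolation=cv2.INTER_CUBIC))
import pickle;pickle.dump((d,s),open("ds.pkl","wb"))
print(read_state()["time_s"])
for tau in(.4,.6,.785):
    for h in(258,):
        x,M=goal(np.array([.505,-.15,.052]),np.radians(h),tau,.11)
        for q0 in([.3,.4,0,1.7,0,1.,0],[.3,.4,0,1.7,1.,1.,-1],[.3,.4,.5,1.7,-.8,1.,1],[.3,.4,-.5,1.7,.8,1.,1]):
            r=ik(x,M,np.array(q0));print(tau,x,M.as_euler('xyz'),r[:3])
E
```

```text
0.0021590996328122772 [ 0.271  0.567 -0.003 -0.035  0.467 -0.001 -0.004  0.363  0.001 -0.004
  1.571]
[ 1.586  3.779 -1.035] [ 0.    -0.006 -0.004]
[-3.264 -1.146  0.212] [0.049 0.023 0.009]
[ 0.057  1.077 -0.055] [-0.061 -0.002  0.006]
[-2.361 -0.605  0.872] [ 0.001  0.    -0.001]
[ 0.527  1.626 -0.833] [-0.003 -0.    -0.003]
[ 0.876 -0.53   0.84 ] [ 0.001 -0.002 -0.007]
side panel_mid [([266.2, 240.3], 0.79, array([ 0.504, -0.166,  0.052]))]
side lightbox [([280.1, 243.8], 0.63, array([ 0.51 , -0.165,  0.   ]))]
scene panel_mid [([231.8, 203.3], 0.96, array([ 0.51 , -0.163,  0.052]))]
scene lightbox [([248.0, 205.9], 0.78, array([ 0.512, -0.164, -0.   ]))]
10.7333
0.4 [ 0.537 -0.234  0.128] [-2.742  0.     2.932] (array([ 0.245,  0.439, -0.193,  1.91 ,  0.599,  0.954,  1.037]), np.float64(1.7164517197344317e-06), np.float64(1.2220339040803714e-06))
0.4 [ 0.537 -0.234  0.128] [-2.742  0.     2.932] (array([ 0.532,  0.477, -0.575,  1.912,  0.757,  1.062,  0.898]), np.float64(4.640487913917933e-06), np.float64(3.283655571939231e-06))
0.4 [ 0.537 -0.234  0.128] [-2.742  0.     2.932] (
[... 1125 characters left out ...]
ray([-0.037,  0.566, -0.076,  1.923,  0.876,  1.15 ,  0.673]), np.float64(8.126369560646659e-07), np.float64(7.894309557604296e-07))
0.785 [ 0.537 -0.235  0.127] [-2.357  0.     2.932] (array([ 0.184,  0.583, -0.373,  1.924,  0.98 ,  1.273,  0.588]), np.float64(3.1822561296585973e-06), np.float64(2.1717142375732153e-06))
0.785 [ 0.537 -0.235  0.127] [-2.357  0.     2.932] (array([-0.641,  0.75 ,  0.793,  1.918,  0.36 ,  0.832,  1.131]), np.float64(2.254882466718359e-06), np.float64(1.9791547805248745e-06))
0.785 [ 0.537 -0.235  0.127] [-2.357  0.     2.932] (array([ 0.147,  0.577, -0.323,  1.924,  0.963,  1.252,  0.602]), np.float64(1.2553171611709772e-06), np.float64(9.155877988421094e-07))
```

View pics/lb.png

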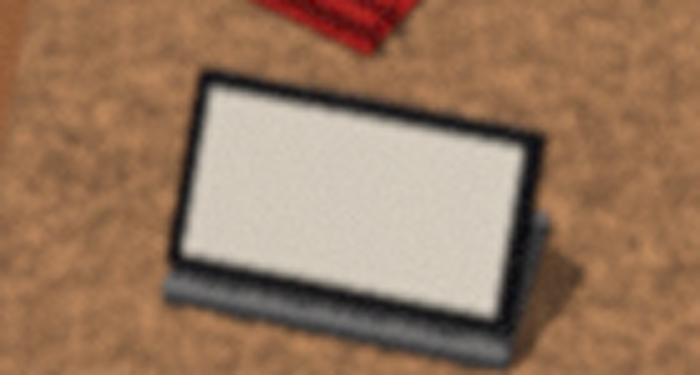

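```bash
cat > sim.py <<'E'
from k import *
def step(q,dx,turn,w=1.,reg=.02):
    x,M=fk(q,P,S);x2=x+M.apply(np.array(dx)/100);M2=M*rz(turn)
    return ik(x2,M2,q,w,reg)[0]
def tilt(q):
    M=fk(q,P,S)[1].as_matrix();return np.degrees(np.arccos(-M[2,2])),np.degrees(np.arctan2(M[1,2],M[0,2]))
E
python3 - <<'E'
from sim import *
import pickle
d,s=pickle.load(open("ds.pkl","rb"))
A=atz(d,[239.4,211.4],.084);B=atz(d,[252.6,278.6],.084);print(A,B,np.linalg.norm(A-B),"heading n",np.degrees(np.arctan2(*(B-A)[1::-1]))-90)
for w in(1,3,10):
    q=np.array([-1.2099,-0.1755,-0.2616,2.3161,-0.0545,0.9928,-0.0797])
    for i in range(6):q=step(q,[0,-4,0],0,w)
    print("w",w,q,fk(q,P,S)[0],tilt(q))
# outward tests at az -102
q0=np.array([1.78,.4,0,1.2,0,1.5,1.9])
az=np.radians(-102)
for w in(1,3):
  for r,z in((.7,.45),(.85,.3),(.6,.5)):
    H=np.array([np.cos(az),np.sin(az),0])
    yaw=2.93+.6; M=rz(yaw)*R.from_euler('x',np.pi)
    q,e1,e2,_,_=ik(r*H+[0,0,z],M,q0);print("start",w,r,z,q,e1,e2)
    for name,world in(("up",[0,0,1]),("out",H),("diag",(H+[0,0,1])/2**.5)):
        p=q.copy();o=[]
        for i in range(14):
            m=fk(p,P,S)[1];p=step(p,m.inv().apply(4*np.array(world)),0,w)
            if i%3==1:o.append(np.round(tilt(p)))
        print(name,o,p,fk(p,P,S)[0])
E
```

```text
[ 0.439 -0.116  0.084] [ 0.588 -0.153  0.084] 0.15349699978539175 heading n -103.97725974306105
w 1 [-1.378 -0.33  -0.152  2.45  -0.065  1.067 -0.13 ] [0.035 0.194 0.202] (np.float64(2.776333616562366), np.float64(-102.30112552392211))
w 3 [-1.387 -0.33  -0.147  2.45  -0.085  1.255 -0.126] [0.021 0.127 0.212] (np.float64(13.58763582761998), np.float64(-101.10757003873769))
w 10 [-1.395 -0.33  -0.142  2.445 -0.102  1.437 -0.126] [0.01  0.068 0.234] (np.float64(23.819151193248263), np.float64(-100.77152229770515))
start 1 0.7 0.45 [ 2.168  0.679 -1.39   1.415  0.725  1.622  2.66 ] 0.23491134681610445 0.15461729042686784
up [array([   5., -174.]), array([   5., -175.]), array([   5., -157.]), array([   5., -133.]), array([   6., -113.])] [ 1.924  0.318 -1.221  0.965  0.438  1.99   2.66 ] [ 0.159 -0.548  0.652]
out [array([   4., -172.]), array([   5., -165.]), array([   6., -156.]), array([   7., -146.]), array([   8., -138.])] [ 1.791  1.133 -1.39   0.825  1.273  1.719  2.66 ] [ 0.092 -0.93   0.202]
diag [array([   5., -173.]), array([   5., -168.]), array([   6., -159.]), array([   6.
[... 2817 characters left out ...]
 2.66 ] [-0.032 -1.     0.502]
start 3 0.6 0.5 [ 2.132  0.56  -1.39   1.349  0.59   1.726  2.66 ] 0.24034833590357227 0.1529343509563895
up [array([  5., 162.]), array([   4., -136.]), array([ 10., -88.]), array([ 18., -79.]), array([ 27., -76.])] [ 1.901  0.245 -1.209  0.581  0.526  1.99   2.66 ] [ 0.132 -0.565  0.848]
out [array([  5., 166.]), array([   5., -172.]), array([   8., -136.]), array([  14., -117.]), array([  21., -109.])] [ 1.698  1.068 -1.39   0.456  1.411  1.654  2.66 ] [ 0.028 -1.038  0.348]
diag [array([  5., 165.]), array([   5., -130.]), array([ 11., -99.]), array([ 19., -93.]), array([ 28., -91.])] [ 1.673  0.697 -1.39   0.35   1.227  1.867  2.66 ] [ 0.066 -0.873  0.682]
```

Run:
```python
from sim import *
q=np.array([-0.934,-0.3334,-0.485,2.446,-0.1697,1.1047,0.0474]);w=1.8
def run(q,rows):
    for dx,t in rows:q=step(q,dx,t,w)
    return q
def show(n,q):print(n,q,fk(q,P,S)[0],tilt(q))
q=run(q,[([0,3.7,-1.8],0)]*6);show("out",q)
for i in range(4):
    q=run(q,[([-4,0,0],.1)]*8);show("circ",q)
for name,k in(("r+0",0),("r+3",3),("r+6",6)):
    p=run(q,[([0,4,0],0)]*k);
    az=np.arctan2(*fk(p,P,S)[0][1::-1]);H=np.array([np.cos(az),np.sin(az),0])
    for nm,world in(("up",[0,0,1]),("out",H),("diag",(H+[0,0,1])/2**.5)):
        u=p.copy()
        for i in range(20):
            m=fk(u,P,S)[1];u=step(u,m.inv().apply(4*np.array(world)),0,w)
            if i%5==4:print(name,nm,i,np.round(tilt(u)),end=' ')
        print();show("",u)
```

```text
out [-0.937  0.058 -0.56   1.948  0.022  1.249 -0.156] [0.081 0.407 0.284] (np.float64(5.981659665080064), np.float64(-99.63484713710501))
circ [-0.57   0.03  -0.201  1.942  0.071  1.255 -0.245] [0.343 0.24  0.296] (np.float64(5.98372856956575), np.float64(-99.60899121877051))
circ [-0.208 -0.051  0.162  1.951  0.116  1.265 -0.332] [ 0.405 -0.064  0.327] (np.float64(5.987299346066854), np.float64(-99.60145396622774))
circ [ 0.14  -0.187  0.514  1.971  0.192  1.29  -0.45 ] [ 0.23  -0.32   0.356] (np.float64(5.988720406548873), np.float64(-99.61812760581637))
circ [ 0.694 -0.33   0.693  1.989  0.254  1.319 -0.532] [-0.077 -0.373  0.367] (np.float64(5.965252518450579), np.float64(-99.72958767064536))
r+0 up 4 [   6. -100.] r+0 up 9 [  9. -98.] r+0 up 14 [ 19. -99.] r+0 up 19 [  29. -100.] 
 [ 2.347 -0.09  -0.551  0.722 -0.076  1.99  -0.114] [-0.08  -0.401  0.893] (np.float64(28.89532227302436), np.float64(-99.68185273028615))
r+0 out 4 [   6. -100.] r+0 out 9 [   6. -100.] r+0 out 14 [   7. -100.] r+0 out 19 [  15. -101.] 
 [ 1.717  1.158  0.375  0.1   -0.358  1.624 -0.094] [-0.212 -1.0
[... 1057 characters left out ...]
00.] r+6 up 9 [  11. -102.] r+6 up 14 [  21. -102.] r+6 up 19 [  31. -103.] 
 [ 1.5    0.195  0.385  0.428 -0.118  1.99  -0.07 ] [-0.126 -0.538  0.902] (np.float64(30.875407969621246), np.float64(-102.59538126284299))
r+6 out 4 [   6. -100.] r+6 out 9 [   9. -101.] r+6 out 14 [  17. -102.] r+6 out 19 [  26. -103.] 
 [ 1.756  1.209  0.11   0.1   -0.096  1.377 -0.082] [-0.261 -1.108  0.275] (np.float64(26.116004180293466), np.float64(-102.65701735257973))
r+6 diag 4 [   6. -100.] r+6 diag 9 [  12. -102.] r+6 diag 14 [  22. -102.] r+6 diag 19 [  31. -103.] 
 [ 1.751  0.742 -0.068  0.1    0.088  1.761 -0.097] [-0.21  -0.892  0.69 ] (np.float64(30.86142069035992), np.float64(-102.69655546337253))
```

Call:
move_arm(deltas=[[[0,3.7,-1.8],0],[[0,3.7,-1.8],0],[[0,3.7,-1.8],0],[[0,3.7,-1.8],0],[[0,3.7,-1.8],0],[[0,3.7,-1.8],0],[[-4,0,0],0.1],[[-4,0,0],0.1],[[-4,0,0],0.1],[[-4,0,0],0.1],[[-4,0,0],0.1],[[-4,0,0],0.1]])

```text
time_s: 11.73
position: [0.2907, 0.3025, 0.2897]
ee_rot: [-3.058, 0.064, 2.326]
ft_force: [-0.0, 0.9, -0.9]
grip_width: 0.067
grasp_force: 30.0
```

Call:
move_arm(deltas=[[[-4,0,0],0.1],[[-4,0,0],0.1],[[-4,0,0],0.1],[[-4,0,0],0.1],[[-4,0,0],0.1],[[-4,0,0],0.1],[[-4,0,0],0.1],[[-4,0,0],0.1],[[-4,0,0],0.1],[[-4,0,0],0.1],[[-4,0,0],0.1],[[-4,0,0],0.1]])

```text
time_s: 12.73
position: [0.3824, -0.1389, 0.3347]
ee_rot: [3.111, 0.102, 1.122]
ft_force: [1.1, -0.2, 0.3]
grip_width: 0.065
grasp_force: 30.0
```

```bash
cat > st.py <<'E'
from sim import *
st=read_state();q=st["joint_positions"];x,M=fk(q,P,S)
if __name__=="__main__":print(repr(q),st["position"],x-st["position"],st["ee_rot"],"tilt",tilt(q),st["ft_force"],st["grasp_force"],st["time_s"])
E
python3 st.py
```

```text
array([-0.118, -0.099,  0.257,  1.974,  0.138,  1.268, -0.351]) [ 0.382 -0.139  0.335] [-0.012 -0.005 -0.001] [3.111 0.102 1.122] tilt (np.float64(6.1111904490221445), np.float64(-98.93695451704997)) [ 1.063 -0.202  0.264] 29.997910195961595 12.7333
```

Call:
move_arm(deltas=[[[-4,0,0],0.1],[[-4,0,0],0.1],[[-4,0,0],0.1],[[-4,0,0],0.1],[[-4,0,0],0.1],[[-4,0,0],0.1],[[-4,0,0],0.1],[[-4,0,0],0.1],[[-4,0,0],0.1],[[-4,0,0],0.1],[[-4,0,0],0.1],[[-4,0,0],0.1]])

```text
time_s: 13.73
position: [0.0025, -0.383, 0.3676]
ee_rot: [3.034, 0.008, -0.076]
ft_force: [-0.3, -1.0, 0.2]
grip_width: 0.064
grasp_force: 30.0
```

Call:
move_arm(deltas=[[[-4,0,0],0.1],[[0,3,-2.5],0],[[0,3,-2.5],0],[[0,3,-2.5],0],[[0,3,-2.5],0],[[0,3,-2.5],0],[[0,0,-4],0],[[0,0,-4],0],[[0,0,-4],0],[[0,0,-4],0],[[0,0,-4],0],[[0,0,-4],0]])

```text
time_s: 14.73
position: [-0.0556, -0.4896, 0.7261]
ee_rot: [2.998, 0.002, -0.177]
ft_force: [-1.2, -1.2, -0.6]
grip_width: 0.064
grasp_force: 30.0
```

```bash
python3 st.py
```

```text
array([ 0.878,  0.087,  0.841,  0.954, -0.063,  1.985, -0.065]) [-0.056 -0.49   0.726] [-0.006  0.017  0.001] [ 2.998  0.002 -0.177] tilt (np.float64(8.215380230871297), np.float64(-100.92097957261724)) [-1.206 -1.228 -0.619] 29.997493322007358 14.7333
```

Call:
move_arm(deltas=[[[0,0.8,-4],0],[[0,0.8,-4],0],[[0,1,-4],0],[[0,1,-4],0],[[0,1.2,-3.9],0],[[0,1.2,-3.9],0],[[0,1.4,-3.9],0],[[0,1.4,-3.9],0],[[0,1.6,-3.8],0],[[0,1.6,-3.8],0]])

```text
time_s: 15.57
position: [-0.0595, -0.4792, 0.8685]
ee_rot: [2.68, -0.02, -0.165]
ft_force: [-0.1, 0.0, -0.5]
grip_width: 0.069
grasp_force: 30.0
```

```bash
python3 st.py
```

```text
array([ 0.833,  0.068,  0.913,  0.651, -0.077,  1.985, -0.056]) [-0.06  -0.479  0.868] [-0.008  0.005  0.005] [ 2.68  -0.02  -0.165] tilt (np.float64(26.492988908232757), np.float64(-97.14036239494644)) [-0.144  0.002 -0.485] 29.99966843985021 15.5667
```

Call:
move_arm(deltas=[[[0,1.8,-3.7],0],[[0,1.8,-3.7],0],[[0,2,-3.6],0],[[0,2,-3.6],0],[[0,2.2,-3.5],0],[[0,2.2,-3.5],0],[[0,2.4,-3.4],0]])

```text
time_s: 16.15
position: [-0.0637, -0.457, 0.9624]
ee_rot: [2.459, -0.029, -0.16]
ft_force: [0.3, 0.6, -0.1]
grip_width: 0.067
grasp_force: 30.0
```

Run:
```python
from st import *
print(repr(q),st["position"],st["ee_rot"],tilt(q),st["time_s"])
h=np.radians(256);pm=np.array([.507,-.1645,.052])
Mt=M.as_matrix();a=Mt[:,2];t,hd=tilt(q)
# best final orientation: turn about tool z so that tool x is level & label up
tx=np.cross([0,0,1],a);tx/=np.linalg.norm(tx)
n=np.array([np.cos(h),np.sin(h),0])*2**-.5+[0,0,2**-.5]
for sgn in(1,-1):
    X=sgn*tx;Y=np.cross(a,X)
    if -Y[2]<0:continue
    F=R.from_matrix(np.stack([X,Y,a],1));rel=(M.inv()*F).as_rotvec()
    tgt=pm+.11*n-F.apply([.049,-.003,-.001])
    print("turn",rel,"parallel err",np.degrees(np.arccos(-Y@n)),"tcp tgt",tgt,"dist",tgt-x)
    above=tgt+[0,-.0,.15]
    for T_ in(tgt,):
        r=ik(T_,F,np.array([.1,.5,-.1,1.9,.8,1.1,.8]));print(r[:3])
    # path: translate to waypoints w/o turn? evaluate tool-frame shifts
    print("tool-frame shift (no turn) cm",M.inv().apply(tgt-x)*100)
    print("tool-frame shift (after turn) cm",F.inv().apply(tgt-x)*100)
```

```text
array([ 1.006,  0.082,  0.805,  0.413, -0.129,  1.985, -0.047]) [-0.064 -0.457  0.962] [ 2.459 -0.029 -0.16 ] (np.float64(39.14946808461346), np.float64(-97.07454563175324)) 16.15
turn [-0.     0.     3.095] parallel err 7.782065654626405 tcp tgt [ 0.537 -0.244  0.127] dist [ 0.606  0.219 -0.846]
(array([ 0.054,  0.5  , -0.122,  1.97 ,  0.882,  1.04 ,  0.782]), np.float64(3.47740502296393e-07), np.float64(2.2190514317503895e-07))
tool-frame shift (no turn) cm [ 53.892 -78.672  47.159]
tool-frame shift (after turn) cm [-57.483  76.087  47.159]
```

Run:
```python
from st import *
h=np.radians(256);pm=np.array([.507,-.1645,.052]);n=np.array([np.cos(h),np.sin(h),0])*2**-.5+[0,0,2**-.5]
F=M*rz(3.095);tgt=pm+.12*n-F.apply([.049,-.003,-.001]);W=tgt+.13*n
N=30;tot=-(2*np.pi-3.095);u=q.copy();rows=[]
for i in range(N):
    y,Mi=fk(u,P,S);t=round(tot/N,3) 
    v=(W-y)/(N-i);dx=np.round(Mi.inv().apply(v)*100,1)
    rows.append([dx.tolist(),t]);u=step(u,dx,t,1.8)
    if i%3==2:print(i,u,fk(u,P,S)[0],tilt(u))
print(rows,W,tgt)
```

```text
2 [ 0.795 -0.172  0.303  0.88   0.418  1.803 -0.084] [-0.011 -0.451  0.9  ] (np.float64(39.0687939435662), np.float64(-97.02884709083519))
5 [ 0.732 -0.269  0.158  1.169  0.514  1.698  0.001] [ 0.047 -0.438  0.826] (np.float64(39.05437112539088), np.float64(-97.02803391616513))
8 [ 0.662 -0.312  0.074  1.391  0.564  1.613  0.108] [ 0.106 -0.425  0.751] (np.float64(39.047071887885636), np.float64(-97.03124662249822))
11 [ 0.589 -0.314  0.016  1.568  0.597  1.535  0.224] [ 0.164 -0.412  0.678] (np.float64(39.04305298475739), np.float64(-97.03557562622666))
14 [ 0.517 -0.278 -0.03   1.713  0.626  1.454  0.343] [ 0.223 -0.4    0.603] (np.float64(39.04101242150594), np.float64(-97.04016003161189))
17 [ 0.453 -0.208 -0.066  1.825  0.656  1.367  0.469] [ 0.28  -0.388  0.527] (np.float64(39.04059839840902), np.float64(-97.04450049840545))
20 [ 0.401 -0.104 -0.101  1.903  0.692  1.281  0.6  ] [ 0.338 -0.377  0.453] (np.float64(39.04140249023967), np.float64(-97.0477022395632))
23 [ 0.361  0.029 -0.139  1.947  0.742  1.2    0.733] [ 0.396 -0.365  0.377] (np.float64(39.04286884727484), np.float
[... 478 characters left out ...]
2.7, -0.7, 1.5], -0.106], [[2.8, -0.4, 1.5], -0.106], [[2.8, -0.1, 1.5], -0.106], [[2.8, 0.2, 1.5], -0.106], [[2.7, 0.5, 1.5], -0.106], [[2.7, 0.8, 1.5], -0.106], [[2.6, 1.1, 1.5], -0.106], [[2.5, 1.3, 1.6], -0.106], [[2.3, 1.6, 1.5], -0.106], [[2.1, 1.8, 1.6], -0.106], [[1.9, 2.0, 1.5], -0.106], [[1.7, 2.2, 1.6], -0.106], [[1.4, 2.4, 1.5], -0.106], [[1.2, 2.5, 1.6], -0.106], [[0.9, 2.6, 1.5], -0.106], [[0.6, 2.7, 1.6], -0.106], [[0.3, 2.8, 1.5], -0.106], [[0.1, 2.8, 1.6], -0.106], [[-0.3, 2.8, 1.5], -0.106], [[-0.5, 2.8, 1.6], -0.106], [[-0.8, 2.7, 1.5], -0.106], [[-1.1, 2.6, 1.6], -0.106], [[-1.4, 2.4, 1.5], -0.106], [[-1.7, 2.3, 1.6], -0.106]] [ 0.513 -0.34   0.226] [ 0.535 -0.251  0.134]
```

Call:
move_arm(deltas=[[[1.8,-2.2,1.5],-0.106],[[2.0,-2.0,1.5],-0.106],[[2.2,-1.7,1.5],-0.106],[[2.4,-1.5,1.5],-0.106],[[2.5,-1.2,1.5],-0.106],[[2.6,-1.0,1.5],-0.106],[[2.7,-0.7,1.5],-0.106],[[2.8,-0.4,1.5],-0.106],[[2.8,-0.1,1.5],-0.106],[[2.8,0.2,1.5],-0.106],[[2.7,0.5,1.5],-0.106],[[2.7,0.8,1.5],-0.106]])

```text
time_s: 17.15
position: [0.1739, -0.4255, 0.707]
ee_rot: [2.794, 0.586, 0.88]
ft_force: [-0.1, 0.5, -0.5]
grip_width: 0.066
grasp_force: 30.0
```

```bash
python3 st.py
```

```text
array([ 0.457, -0.261,  0.172,  1.43 ,  0.613,  1.584,  0.178]) [ 0.174 -0.425  0.707] [-0.013 -0.021  0.011] [2.794 0.586 0.88 ] tilt (np.float64(38.44170735823668), np.float64(-96.30865456004919)) [-0.119  0.511 -0.496] 29.99907222110778 17.15
```

Call:
move_arm(deltas=[[[2.6,1.1,1.5],-0.106],[[2.5,1.3,1.6],-0.106],[[2.3,1.6,1.5],-0.106],[[2.1,1.8,1.6],-0.106],[[1.9,2.0,1.5],-0.106],[[1.7,2.2,1.6],-0.106],[[1.4,2.4,1.5],-0.106],[[1.2,2.5,1.6],-0.106],[[0.9,2.6,1.5],-0.106],[[0.6,2.7,1.6],-0.106],[[0.3,2.8,1.5],-0.106],[[0.0,0.0,0.0],-0.106]])

```text
time_s: 18.15
position: [0.4148, -0.4003, 0.4453]
ee_rot: [-2.623, 0.439, 2.385]
ft_force: [-0.0, 0.5, -0.3]
grip_width: 0.065
grasp_force: 30.0
```

```bash
cat > rem.py <<'E'
from st import *
p=st["position"];M=R.from_euler('xyz',st["ee_rot"])
h=np.radians(256);pm=np.array([.507,-.1645,.052]);n=np.array([np.cos(h),np.sin(h),0])*2**-.5+[0,0,2**-.5]
a=M.as_matrix()[:,2];X=-np.cross([0,0,1],a)
X/=np.linalg.norm(X);X*=np.sign(np.cross(a,X)@-n);F=R.from_matrix(np.stack([X,np.cross(a,X),a],1))
turn=(M.inv()*F).as_rotvec()[2];tgt=pm+.12*n-F.apply([.049,-.003,-.001]);W=tgt+.13*n
print("turn",turn,"W",F.inv().apply(W-p)*100,"W->tgt",F.inv().apply(tgt-W)*100,"tgt",F.inv().apply(tgt-p)*100,tgt)
xx=np.array([-n[0],-n[1],n[2]]);L=p+M.apply([.049,-.003,-.001])-pm
print("label in panel: out",L@n,"up",L@xx,"level",L@np.cross(n,xx),"parallel",np.degrees(np.arccos(-M.as_matrix()[:,1]@n)))
E
python3 st.py; python3 rem.py
```

```text
array([0.275, 0.043, 0.084, 1.741, 0.68 , 1.253, 0.869]) [ 0.415 -0.4    0.445] [-0.007 -0.026  0.014] [-2.623  0.439  2.385] tilt (np.float64(38.175792137209655), np.float64(-96.63096802608196)) [-0.038  0.528 -0.307] 30.00186920631677 18.15
turn -0.7591347337698516 W [-9.065 19.149 12.829] W->tgt [-1.179 12.848  1.592] tgt [-10.244  31.997  14.42 ] [ 0.535 -0.251  0.134]
label in panel: out 0.427999335916365 up 0.10179940149533934 level 0.07294893089138686 parallel 38.79565419665475
```

Call:
move_arm(deltas=[[[0,0,0],-0.108],[[0,0,0],-0.108],[[0,0,0],-0.108],[[0,0,0],-0.108],[[0,0,0],-0.108],[[0,0,0],-0.108],[[0,0,0],-0.108],[[-1.5,3.0,2.0],0],[[-1.5,3.0,2.0],0],[[-1.5,3.0,2.0],0],[[-1.5,3.0,2.0],0],[[-1.5,3.0,2.0],0]])

```text
time_s: 19.15
position: [0.4959, -0.3573, 0.2799]
ee_rot: [-2.471, 0.014, 3.014]
ft_force: [0.5, -0.4, -0.2]
grip_width: 0.066
grasp_force: 30.0
```

Call:
move_arm(deltas=[[[-1.5,3.0,2.0],0],[[0,0,0],0],[[0,0,0],0]])

```text
time_s: 19.4
position: [0.5118, -0.3481, 0.2451]
ee_rot: [-2.471, 0.008, 3.015]
ft_force: [0.1, -0.8, 0.2]
grip_width: 0.067
grasp_force: 30.0
```

```bash
python3 rem.py
python3 - <<'E'
from h import *
for n in("side","scene"):
    c=camera(n);cv2.imwrite(f"pics/{n}3.png",c["pixels"])
a=cv2.imread("pics/scene3.png")[90:330,90:380];b=cv2.imread("pics/side3.png")[90:330,150:350]
cv2.imwrite("pics/both3.png",cv2.resize(cv2.hconcat([a,b]),None,fx=1.6,fy=1.6,interpolation=cv2.INTER_CUBIC))
E
```

```text
turn -0.013108262893017971 W [-0.035  1.823  0.975] W->tgt [-1.176 12.855  1.538] tgt [-1.211 14.678  2.512] [ 0.535 -0.251  0.134]
label in panel: out 0.2685817496486619 up 0.0076755773980424396 level -0.0006026930977908047 parallel 8.129050098165232
```

View pics/both3.png

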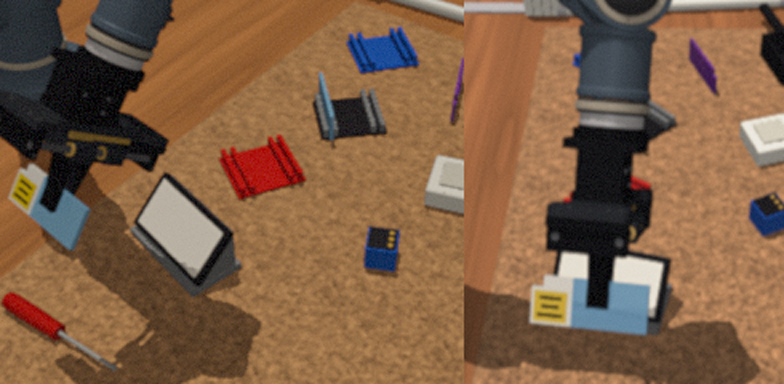

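The pictures show the plate gripped by its clear part. The yellow label faces up and out (side view about (305, 550) of the crop), with the notch at top left. I'm moving in to the reading position.

Call:
move_arm(deltas=[[[-0.2,2.1,0.4],0],[[-0.2,2.1,0.4],0],[[-0.2,2.1,0.4],0],[[-0.2,2.1,0.4],0],[[-0.2,2.1,0.4],0],[[-0.2,2.0,0.3],0],[[0,1.2,0.1],0],[[0,0,0],0],[[0,0,0],0],[[0,0,0],0],[[0,0,0],0]])

```text
time_s: 20.42
position: [0.5362, -0.2615, 0.1453]
ee_rot: [-2.47, 0.016, 3.009]
ft_force: [-0.2, -0.7, -1.1]
grip_width: 0.065
grasp_force: 30.0
```

```bash
python3 rem.py
python3 - <<'E'
from h import *
s,d=camera("scene"),camera("side")
for n,c in(("scene",s),("side",d)):cv2.imwrite(f"pics/{n}4.png",c["pixels"])
f=lambda c:[r["location"] for r in pinpoint(c,"label")]
A,B=f(s),f(d);print(A,B)
if A and B:
    p=tri([(s,A[0]),(d,B[0])]);print("label tri",p,proj(s,p),proj(d,p))
print(read_state()["ft_force"],read_state()["time_s"],np.abs(read_state()["qd"]).max())
a=cv2.imread("pics/scene4.png")[90:330,90:380];b=cv2.imread("pics/side4.png")[90:330,150:350]
cv2.imwrite("pics/both4.png",cv2.resize(cv2.hconcat([a,b]),None,fx=1.6,fy=1.6,interpolation=cv2.INTER_CUBIC))
E
```

```text
turn -0.024970315750712596 W [  1.416 -11.325  -1.327] W->tgt [-1.205 12.854  1.525] tgt [0.21  1.529 0.198] [ 0.535 -0.251  0.134]
label in panel: out 0.13394665463841623 up 0.0006169752498904953 level -0.0033094941007803156 parallel 7.791283270497848
[[223.1, 157.0], [151.4, 374.3]] [[270.1, 224.2], [278.5, 242.8], [136.9, 305.6]]
label tri [ 0.48305605 -0.25583392  0.14751182] [np.float64(221.0432759108542), np.float64(157.6880788080981)] [np.float64(272.37179291741967), np.float64(224.59194115565725)]
[ 0.31233688 -0.24003779 -0.39971311] 20.6167 0.00486568297642045
```

View pics/both4.png

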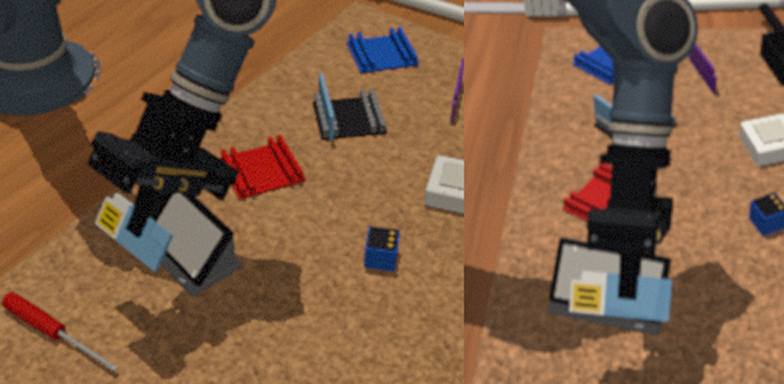

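Both the pose readout and triangulation put the label about 134 mm out from the panel, centred and clear of the light box. I'll move in 2 cm more and let it settle.

Call:
move_arm(deltas=[[[0.1,1,0.1],-0.02],[[0.1,1,0.1],0],[[0,0,0],0],[[0,0,0],0],[[0,0,0],0],[[0,0,0],0],[[0,0,0],0],[[0,0,0],0],[[0,0,0],0],[[0,0,0],0]])

```text
time_s: 21.45
position: [0.5361, -0.2456, 0.1298]
ee_rot: [-2.471, 0.001, 3.027]
ft_force: [-0.0, 0.6, 0.1]
grip_width: 0.068
grasp_force: 30.0
```

```bash
python3 rem.py; python3 -c "
from rig import *
s=read_state();print(abs(s['qd']).max(),s['grasp_force'],s['ft_force'],s['time_s'])
if s['grasp_force']>20 and abs(s['qd']).max()<.02: print(hand_in())"
```

```text
turn -0.0012562829546307343 W [  1.209 -13.532  -1.563] W->tgt [-1.196 12.854  1.534] tgt [ 0.012 -0.678 -0.029] [ 0.535 -0.251  0.134]
label in panel: out 0.11319074159289831 up 0.00047646631485667083 level 0.0005550178536155952 parallel 8.561886798982206
0.0020360656068355056 29.999932986684144 [-0.02927702  0.55410274  0.1475573 ] 21.45
the job is handed in; nothing more can be done
None
```

I handed the job in at 21.5 s with the label plate held still by its clear part, label about 11 cm out from the panel and centred within 1 mm, label face up and about 9° off parallel; the judge's result was not shown.

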